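# Shut the standard away in the dark case

### The job

Calibration standard must be kept in the dark. Swing the blue lid of the grey case up until it stands wide open by itself, stand the white jar with the red cap upright on the floor of the case without dropping it, then lower the lid until it is fully shut, without slamming it.

Things in the scene. Friction and masses are not known exactly. Their poses are not given: they have to be found in the camera images.
- jar_centre (a point): Centre (39 mm above the foot) of the white jar with the red cap, loose and upright on the worktop, z up; 78 mm tall, 0.09 kg; body 44 mm in diameter, cap (top 11 mm) 38 mm. Bystanders: an amber bottle with a white cap (55 mm in diameter, 105 mm tall; may have swapped places with the jar) and a squat all-white pot (40 mm in diameter, 42 mm tall).
- case_floor (a point): Centre of the inner floor of the grey case, fixed to the worktop. Outside 150 (x) by 170 (y) by 90 mm high without lid; walls and floor 5 mm, so 85 mm deep inside. x axis: from the front (grip side, towards the robot) to the hinge at the back; y: parallel to the hinge; z up. The hinge line runs along y through x = +75 mm, z = +85 mm of this frame (top of the back wall).
- lid_grip (a point): Centre of the yellow grip bar on the front of the blue lid, moving with it: a cylinder 18 mm in diameter, 30 mm long along the case's y, 30 mm ahead of the lid's front edge, 180 mm from the hinge line and, lid shut, 4 mm above the rim. Pinched from above by its two flat ends it turns between the fingers as the lid swings; lid upright, it is topmost, 0.27 m above the worktop.
- case_lid (a joint): Lid angle in rad: 0 shut, growing as the front edge swings up and back; 1.57 upright, stop at 1.75. The hinge is stiff (0.3 N m of friction, 2 to 3 N at the grip bar), so the lid stays at whatever angle it is left. It may start slightly ajar. Lid 8 mm thick, 0.18 kg.
Things that resemble listed ones, but are neither listed nor needed, are in the scene too. Several things look just like the part that bears jar_centre: the one meant starts farthest to the robot's left.

How it is judged (in metres and radians):
On the way, in this order (a step that is already met when the one before it is completed fails the run):
1. the lid stands wide open (more than 1.1 rad) by itself, with the fingers off it (value of joint case_lid above 1.1 rad and contact force between the fingers and case_lid below 0.3 N), for 0.2 s.
2. the jar stands upright on the floor of the case, released, with the lid still open (value of joint case_lid above 0.9 rad and x of jar_centre in the frame of case_floor between -0.056 and 0.056 m and y of jar_centre in the frame of case_floor between -0.066 and 0.066 m and z of jar_centre in the frame of case_floor between 0.03 and 0.047 m and angle between jar_centre's own z axis and vertical below 0.17 rad and contact force between the fingers and jar below 0.3 N), for 0.2 s.
At the end, for the whole second after the job is handed in: The lid is shut (less than 0.06 rad, about 10 mm at its front edge) and the red-capped jar stands inside the case on its floor, upright within 10 degrees (value of joint case_lid below 0.06 rad and x of jar_centre in the frame of case_floor between -0.056 and 0.056 m and y of jar_centre in the frame of case_floor between -0.066 and 0.066 m and z of jar_centre in the frame of case_floor between 0.03 and 0.047 m and angle between jar_centre's own z axis and vertical below 0.17 rad); the robot touches nothing.
It fails at once if the jar is dropped (faster than 0.7 m/s with no finger on it: a fall of more than about 25 mm) (linear speed of jar above 0.7 m/s and contact force between the fingers and jar below 0.1 N).
It fails at once if the lid is slammed (closing faster than 2.5 rad/s over the last 0.15 rad) (value of joint case_lid below 0.15 rad and velocity of joint case_lid below -2.5 rad/s).
It also fails if it takes over 67 s, if anything falls off the work surface, if the arm or the gripper's body presses on something with over 40 N, if the wrist force passes 120 N, or if a joint passes its speed limit or range.

### The arm

A 6-joint arm with a two-finger parallel gripper is mounted at the origin on a cart in front of the work surface, level with it; the furniture and walls round the work are solid. World frame = base frame: x ahead of the robot, y to its left, z up, the work surface at z = 0. Lengths are in mm, angles in rad, forces in N, time in s.
With the tool pointing down it reaches from about 275 to 1000 mm from the base axis. Payload 8.4 kg.
Tool frame: the origin (TCP) lies between the finger pads; the fingertips stand r.finger_overhang ahead of it and the grasp point (between the pads) is the TCP (r.finger_overhang is the distance from the TCP to the fingertips, in mm); z points along the fingers, y is the line along which they close (so a half turn about z gives the same grasp; the last joint's range is limited). The gripper opens to 85 mm and grips with 20 to 120 N. Pads are 22 mm wide; open, the fingers measure 114 mm over their backs; the gripper's body (76 mm by 85 mm) begins 54 mm behind the grasp point. The pads swing forward as they close: fully open they stand 13 mm farther back than shut.
Start: joints at [-1.278, 0.353, 1.633, -0, 1.155, -0.002], TCP at [181.591, -598.041, 250.281] pointing down, gripper open.
Joint ranges: [-2.63, 2.63], [-0.92, 2.1], [0.06, 2.66], [-1.3, 4.44], [0, 2.69], [-3.02, 3.02]. Speed limits (rad/s): [2.22, 2.22, 2.79, 3.14, 3.14, 3.14].

### API

Orientations are given as [roll, pitch, yaw] about the fixed x, y, z axes, in that order (R = Rz(yaw) Ry(pitch) Rx(roll)).
In Python, from rig import r, cams, sign_off gives the robot as it stands.
- The arm moves only by the shell command python3 -m crank 'ROWS' [FORCE]. ROWS is JSON, a list of rows, each a list of 7 numbers: the shift along the tool's x, y, z in m, then the turn, a rotation vector about the tool's x, y, z in rad, then the closure, from 0 (fully open) to 1 (shut). In form: [[dx, dy, dz, ax, ay, az, gripper], ...]. A call has 1 to 5 rows; each row is the pose to reach, as a shift and turn from the pose commanded when the call began, along the tool's axes at that moment; what a row does not reach only later rows make up. A row lasts 1/10 s, in which the tool goes at most 50 mm and 8.59 degrees, less where a joint would pass 70% of its speed; a pose out of reach is approached as far as the arm can. A call with a gripper value outside its range is refused whole. The fingers move at their own pace and stop on an object; FORCE is the grip in N (left out, the last holds). Time passes only in rows, so rows that repeat a pose let the fingers close. It gives the time, the measured TCP pose, the force, the opening and the grip force at its end, in the units of the state.
- r.sense(): the state, without advancing time (a new reading comes with each control period).
- cams.grab_frame(name): name is "side" or "top" or "wrist"; returns a dict with "image" (420x560x3 uint8, red, green, blue), "fx", "fy", "cx", "cy" (pixels), "position" and "orientation" of the camera in the world. Camera axes: x right, y down, z forward; pixel columns grow to the right and rows downward; lengths in mm; the calibration is good to about 2 mm. A picture is of the moment at which its call begins. There is no depth.
- sign_off(): hands the job in; it is judged then, once.
The state is a dict: "clock": time; "qpos": joint angles; "qvel": joint speeds; "joint_efforts": joint torques, N m; "eef_pos": TCP position; "tcp_rot": TCP orientation; "contact_force": force on the tool from outside, world axes, zero at the start; "wrist_torque": the same for the moment, N m; "opening": opening from 0.0 (shut) to 1.0 (fully open); "grasp_force": force on a finger pad.
Only numpy, scipy, OpenCV 4.12 (cv2) and the standard library are available. Lean on these libraries where they do the work, as an engineer would, in place of code of your own. Each camera call takes 0.05 s, during which the arm holds its last target. There are 200 camera calls.

## Working session

There is one attempt and no reset: what is moved stays moved. The work goes in short steps, Python scripts to look and compute and a shell command to move; the robot and the scene stay as the last step left them, time stands still between calls to the robot, and variables do not carry over. Pictures are saved under pics/ and viewed, at most 12 in all, crops included, and the job is handed in when it is done.

```bash
ls; mkdir -p pics; cat > h.py <<'E'
import numpy as np,cv2
from scipy.spatial.transform import Rotation as R
from rig import r,cams
def rot(o):
    o=np.array(o,float)
    if o.shape==(3,3): return o
    if o.size==4: raise Exception(o)
    return R.from_euler('xyz',o).as_matrix()
def ray(f,u,v):
    d=rot(f['orientation'])@np.array([(u-f['cx'])/f['fx'],(v-f['cy'])/f['fy'],1]); return np.array(f['position'],float),d
def plane(f,u,v,z):
    p,d=ray(f,u,v); return p+d*(z-p[2])/d[2]
def proj(f,P):
    c=rot(f['orientation']).T@(np.array(P,float)-np.array(f['position'])); return np.array([f['fx']*c[0]/c[2]+f['cx'],f['fy']*c[1]/c[2]+f['cy']])
def tri(f,a,g,b):
    p,d=ray(f,*a);q,e=ray(g,*b);d/=np.linalg.norm(d);e/=np.linalg.norm(e)
    s=np.linalg.lstsq(np.c_[d,-e],q-p,rcond=None)[0];A=p+d*s[0];B=q+e*s[1];return (A+B)/2,np.linalg.norm(A-B)
def save(f,n): cv2.imwrite('pics/'+n,f['image'][...,::-1])
E
python3 - <<'E'
from h import *
import pickle
for n in('top','side'):
    f=cams.grab_frame(n);save(f,n+'0.png');pickle.dump(f,open(n+'0.pkl','wb'))
    print(n,{k:v for k,v in f.items() if k!='image'})
print(r.sense(),r.finger_overhang)
E
```

```text
pics
top {'fx': 408.85312308046406, 'fy': 408.85312308046406, 'cx': 276.46332241357226, 'cy': 209.34036496438475, 'position': array([ 428.14176952, -328.62211242,  945.13866596]), 'orientation': array([-3.04171175,  0.01110354, -1.60052969])}
side {'fx': 543.3408053966976, 'fy': 543.3408053966976, 'cx': 270.7617245219958, 'cy': 213.8888608727544, 'position': array([  336.10893972, -1129.7847714 ,   647.92413483]), 'orientation': array([-2.15792288,  0.00856799, -0.20042232])}
{'clock': 0.1, 'qpos': array([-1.27842237e+00,  3.53580115e-01,  1.63404229e+00, -1.94007136e-05,
        1.15517959e+00, -2.39312845e-03]), 'qvel': array([-1.76331763e-03, -1.78691164e-03, -1.26474957e-03, -1.51202621e-03,
       -5.76012492e-04,  5.29267581e-05]), 'joint_efforts': array([ 1.54629101e-04, -6.06355906e+01, -3.42817926e+01, -5.08963069e-05,
        3.97556156e-03, -2.78687239e-06]), 'eef_pos': array([ 181.46014566, -597.67334477,  249.64344092]), 'tcp_rot': array([-3.14038326e+00,  1.48454166e-05,  2.94774941e-01]), 'contact_force': array([ 0.50443637, -0.53614853, -0.39104229]), 'wrist_torque': array([-0.03219365,  0.05019499,  0.05066328]), 'grasp_force': 0.0, 'opening': 1.005367535936074} 19.0
```

View pics/top0.png

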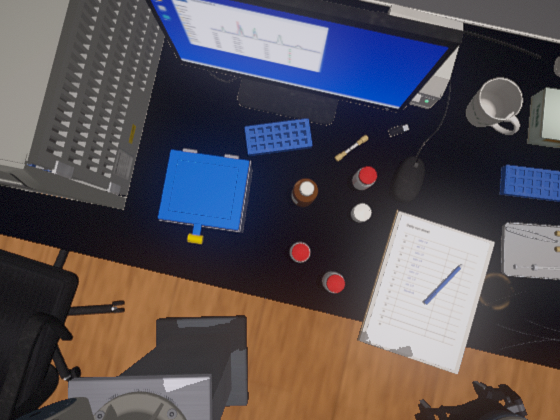

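View pics/side0.png

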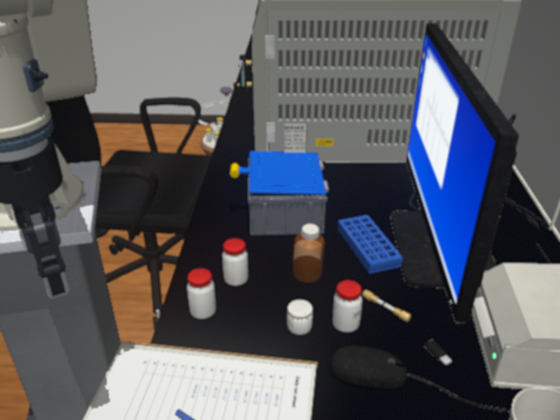

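The top view shows red caps at (300,252), (333,282) and (366,177), the case lid with its corners near (172,150) and (240,230), and the yellow grip at (195,239). The side view shows the same grip at (235,170) and the jars at (235,247), (200,278) and (348,290).

```bash
python3 - <<'E'
from h import *
import pickle
T=pickle.load(open('top0.pkl','rb'));S=pickle.load(open('side0.pkl','rb'))
def comps(f,lo,hi,lo2=None,mn=30):
    h=cv2.cvtColor(f['image'],cv2.COLOR_RGB2HSV);m=cv2.inRange(h,lo,hi)
    if lo2: m|=cv2.inRange(h,*lo2)
    n,l,st,c=cv2.connectedComponentsWithStats(m);return [(c[i].round(1),st[i]) for i in range(1,n) if st[i][4]>mn],l,st
red=((0,120,60),(6,255,255),((174,120,60),(180,255,255)));yel=((22,150,100),(34,255,255));
for nm,f in(('T',T),('S',S)):
    for c,s in comps(f,*red,mn=60)[0]: print(nm,'red',c,s, plane(f,*c,76).round(0))
    for c,s in comps(f,*yel)[0]: print(nm,'yel',c,s,plane(f,*c,94).round(0))
a=[c for c,s in comps(T,*yel)[0] if c[1]>200];b=[c for c,s in comps(S,*yel)[0] if c[0]<250]
print('grip',a,b,[tri(T,x,S,y) for x in a for y in b])
# lid
for nm,f in(('T',T),('S',S)):
    cs,l,st=comps(f,(100,150,80),(125,255,255),mn=1500)
    for i in range(1,len(st)):
        if st[i][4]>1500:
            ct=cv2.findContours((l==i).astype('u1'),0,2)[0][0]
            m=cv2.morphologyEx((l==i).astype('u1'),cv2.MORPH_OPEN,np.ones((15,15)))
            ct=cv2.findContours(m,0,2)[0]
            if not ct: continue
            q=cv2.approxPolyDP(ct[0],8,True)[:,0]
            print(nm,'blue',st[i],[(p.tolist(),plane(f,*p,98).round(0).tolist()) for p in q], cv2.minAreaRect(ct[0]))
E
```

```text
T red [367.6 174.6] [359 166  19  18 269] [ 584. -520.   76.]
T red [300.2 251.9] [292 244  18  17 244] [ 424. -369.   76.]
T red [335.5 283.4] [327 275  18  19 266] [ 356. -441.   76.]
T yel [131.7 134.5] [129 125   7  18  40] [684. -17.  94.]
T yel [194.6 238.7] [187 234  16  10 122] [ 458. -150.   94.]
S red [233.8 245.6] [222 237  24  18 335] [ 419. -371.   76.]
S red [199.3 276.7] [187 267  26  20 403] [ 353. -442.   76.]
S red [348.6 289.1] [336 279  26  21 434] [ 579. -521.   76.]
S yel [324.1 141.8] [316 139  17   7 112] [676. -46.  94.]
S yel [234.  169.9] [230 163   9  15 115] [ 455. -133.   94.]
grip [array([194.6, 238.7])] [array([234. , 169.9])] [(array([ 455.0329045 , -151.34726536,  103.84458619]), np.float64(4.35615374357899))]
T blue [  151     0   297   107 10689] [([310, 86], [777.0, -402.0, 98.0]), ([402, 103], [733.0, -596.0, 98.0]), ([439, 45], [859.0, -683.0, 98.0]), ([329, 24], [915.0, -448.0, 98.0])] ((374.4593811035156, 65.68681335449219), (123.29415893554688, 68.44483184814453), 12.26477336883545)
T blue [ 244  119   69   37 1935] [([259, 124], [697.0, -290
[... 861 characters left out ...]
.0, -544.0, 98.0]), ([464, 272], [759.0, -544.0, 98.0]), ([492, 156], [1008.0, -199.0, 98.0])] ((454.98297119140625, 188.6706085205078), (56.66722106933594, 168.71324157714844), 13.547938346862793)
S blue [ 240  150   87   45 3156] [([249, 152], [498.0, -67.0, 98.0]), ([251, 193], [473.0, -239.0, 98.0]), ([322, 193], [608.0, -268.0, 98.0]), ([316, 153], [641.0, -104.0, 98.0])] ((285.5, 173.0), (42.0, 73.0), 90.0)
S blue [ 338  214   65   60 2176] [([343, 218], [621.0, -360.0, 98.0]), ([368, 270], [614.0, -508.0, 98.0]), ([399, 266], [666.0, -509.0, 98.0]), ([369, 216], [669.0, -363.0, 98.0])] ((369.8600158691406, 242.97999572753906), (72.19999694824219, 35.79999923706055), 53.13010025024414)
```

```bash
cat >> h.py <<'E'
def go(x,y,z,yaw):
    s=r.sense();M=rot(s['tcp_rot']);D=R.from_euler('xyz',[np.pi,0,yaw]).as_matrix()
    print('t',s['clock'],'pos',s['eef_pos'].round(1),'yaw',s['tcp_rot'].round(3),'F',s['contact_force'].round(1),'op',round(s['opening'],2),'gf',round(s['grasp_force'],1))
    print('shift m',((M.T@(np.array([x,y,z])-s['eef_pos']))/1000).round(4),'turn',R.from_matrix(M.T@D).as_rotvec().round(3))
E
python3 -m crank '[[0.036,-0.032,0,0,0,0,0],[0.072,-0.064,0,0,0,0,0],[0.108,-0.096,0,0,0,0,0],[0.144,-0.128,0,0,0,0,0],[0.18,-0.16,0,0,0,0,0]]'
python3 -m crank '[[0.036,-0.032,0.01,0,0,0.1,0],[0.072,-0.064,0.02,0,0,0.2,0],[0.108,-0.096,0.03,0,0,0.3,0],[0.144,-0.128,0.04,0,0,0.4,0],[0.18,-0.16,0.05,0,0,0.435,0]]'
python3 -c "
from h import *
go(456,-151,200,-0.14)"
```

```text
clock: 0.6
eef_pos: [307.8, -390.8, 250.1]
tcp_rot: [-3.141, 0.0, 0.294]
contact_force: [0.2, -0.0, 0.1]
opening: 0.999
grasp_force: 0.0
clock: 1.1
eef_pos: [433.6, -185.4, 199.9]
tcp_rot: [3.142, -0.0, -0.144]
contact_force: [0.4, 0.0, -0.1]
opening: 1.001
grasp_force: 0.0
t 1.1 pos [ 433.6 -185.4  199.9] yaw [ 3.142 -0.    -0.144] F [ 0.4  0.  -0.1] op 1.0 gf 0.0
shift m [ 0.0172 -0.0372 -0.0001] turn [ 0.    -0.    -0.004]
```

Well tracked. I move over the grip and look with the wrist camera.

```bash
python3 -m crank '[[0.017,-0.037,0,0,0,0,0],[0.017,-0.037,0,0,0,0,0],[0.017,-0.037,0,0,0,0,0]]'
python3 - <<'E'
from h import *
f=cams.grab_frame('wrist');save(f,'w1.png');g=cams.grab_frame('side');save(g,'s1.png')
print({k:v for k,v in f.items() if k!='image'})
h=cv2.cvtColor(f['image'],cv2.COLOR_RGB2HSV);m=cv2.inRange(h,(22,150,80),(34,255,255))
n,l,st,c=cv2.connectedComponentsWithStats(m)
for i in range(1,n):
    if st[i][4]>100:
        print(c[i],st[i],cv2.minAreaRect(cv2.findContours((l==i).astype('u1'),0,2)[0][0]),[plane(f,*c[i],z).round(1) for z in(94,104)])
go(456,-151,100,-.14)
E
```

```text
clock: 1.4
eef_pos: [455.1, -152.3, 200.0]
tcp_rot: [3.141, 0.001, -0.138]
contact_force: [-0.8, 0.4, 0.4]
opening: 1.0
grasp_force: 0.0
{'fx': 347.15143419761966, 'fy': 347.15143419761966, 'cx': 281.4212168682937, 'cy': 213.42848529253533, 'position': array([ 523.38765778, -160.7809633 ,  323.97309118]), 'orientation': array([ 2.87088137e+00, -5.59342025e-04, -1.70758070e+00])}
t 1.5 pos [ 454.5 -153.6  200.1] yaw [ 3.141e+00  1.000e-03 -1.400e-01] F [ 0.2 -0.7 -0.2] op 1.0 gf 0.0
shift m [ 0.0012 -0.0028  0.1001] turn [ 0.     0.001 -0.   ]
```

View pics/w1.png

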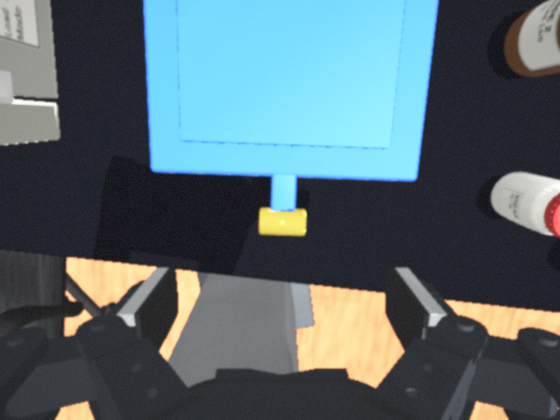

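The wrist view shows the grip bar at (283,222). The lid's front edge runs (155,172) to (415,181), so the case yaw is slightly more than I assumed.

```bash
python3 - <<'E'
from h import *
import pickle
f=cams.grab_frame('wrist');T=pickle.load(open('top0.pkl','rb'));S=pickle.load(open('side0.pkl','rb'))
h=cv2.cvtColor(f['image'],cv2.COLOR_RGB2HSV);print('hsv',h[225,280])
m=cv2.inRange(h,(18,150,80),(34,255,255));m[:190]=0;m[250:]=0
n,l,st,c=cv2.connectedComponentsWithStats(m);i=1+st[1:,4].argmax();print(c[i],st[i])
print([plane(f,*c[i],z).round(1) for z in(94,99,104)])
print('T',[plane(T,194.6,238.7,z).round(1) for z in(94,99,104)],'S',[plane(S,234,169.9,z).round(1) for z in(94,99,104)])
print('WT',tri(f,c[i],T,(194.6,238.7)),'WS',tri(f,c[i],S,(234,169.9)))
b=cv2.inRange(h,(95,150,80),(125,255,255))
# front edge: lowest blue pixel per column; side edges: first/last blue per row
cols=[x for x in range(170,400) if not 262<x<305];y=[np.where(b[:230,x])[0].max() for x in cols];k=np.polyfit(cols,y,1)
A,B=[plane(f,x,np.polyval(k,x),94) for x in(155,415)];v=A-B;print('front',A.round(1),B.round(1),'yaw',np.arctan2(-v[0],v[1]))
rows=range(20,150)
for nm,fn in(('L',min),('R',max)):
    xs=[fn(np.where(b[y,100:470])[0])+100 for y in rows];k2=np.polyfit(rows,xs,1)
    P,Q=[plane(f,np.polyval(k2,y),y,98) for y in(20,150)];v=P-Q;print(nm,P.round(1),Q.round(1),'yaw',np.arctan2(v[1],v[0]))
E
```

```text
hsv [ 27 139 250]
[275.34821429 230.5       ] [257 214  46  21 112]
[array([ 447.9, -147.6,   94. ]), array([ 449.5, -147.9,   99. ]), array([ 451.1, -148.2,  104. ])]
T [array([ 457.5, -149.5,   94. ]), array([ 457.4, -150.6,   99. ]), array([ 457.2, -151.6,  104. ])] S [array([ 455. , -133.4,   94. ]), array([ 453.9, -142.4,   99. ]), array([ 452.8, -151.4,  104. ])]
WT (array([ 455.8409317 , -151.39668331,  114.94445918]), np.float64(5.32734555676142)) WS (array([ 452.0293012 , -148.54536327,  102.9718105 ]), np.float64(2.4336994491861024))
front [499.9 -74.2  94. ] [ 469.9 -245.4   94. ] yaw -0.17341588488766546
L [588.5 -88.   98. ] [514.7 -73.6  98. ] yaw -0.19311991740329812
R [ 564.7 -258.    98. ] [ 490.3 -246.6   98. ] yaw -0.15215871140351464
```

```bash
python3 -m crank '[[0.001,-0.001,0.04,0,0,0.033,0],[0.001,-0.001,0.08,0,0,0.033,0],[0.001,-0.001,0.098,0,0,0.033,0],[0.001,-0.001,0.098,0,0,0.033,0]]' 
python3 -m crank '[[0,0,0,0,0,0,0.5],[0,0,0,0,0,0,1],[0,0,0,0,0,0,1],[0,0,0,0,0,0,1],[0,0,0,0,0,0,1]]' 40
python3 -m crank '[[0,0,0,0,0,0,1],[0,0,0,0,0,0,1],[0,0,0,0,0,0,1]]' 40
python3 - <<'E'
from h import *
f=cams.grab_frame('side');cv2.imwrite('pics/s2.png',cv2.resize(f['image'][90:240,150:350,::-1],None,fx=3,fy=3))
go(455.5,-152,101,-.173)
E
```

```text
clock: 1.95
eef_pos: [453.9, -152.7, 100.1]
tcp_rot: [-3.141, 0.005, -0.175]
contact_force: [-0.5, -0.2, 0.3]
opening: 0.999
grasp_force: 0.0
clock: 2.45
eef_pos: [456.7, -152.8, 103.1]
tcp_rot: [3.141, -0.002, -0.173]
contact_force: [-1.5, -6.6, 1.3]
opening: 0.341
grasp_force: 43.8
clock: 2.75
eef_pos: [456.7, -152.7, 102.8]
tcp_rot: [3.141, -0.001, -0.173]
contact_force: [0.2, -5.4, 1.1]
opening: 0.34
grasp_force: 43.8
t 2.8 pos [ 456.7 -152.8  102.8] yaw [ 3.141e+00 -1.000e-03 -1.730e-01] F [-0.8 -6.   1. ] op 0.34 gf 43.8
shift m [-0.0013 -0.0005  0.0018] turn [ 0.001 -0.001  0.   ]
```

View pics/s2.png

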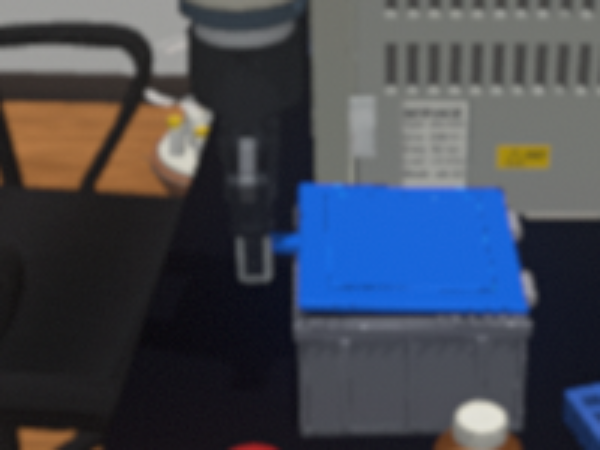

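The side crop shows the fingers around the bar at about (255,255) and the lid slightly ajar. The opening of 0.34 (29 mm) matches the 30 mm bar, so I swing the lid along the arc.

```bash
python3 -m crank '[[0.0017,0,-0.016,0,0,0,1],[0.0077,0,-0.042,0,0,0,1],[0.0176,0,-0.067,0,0,0,1],[0.031,0,-0.0907,0,0,0,1],[0.048,0,-0.1117,0,0,0,1]]'
python3 -m crank '[[0.0198,0,-0.0183,0,0,0,1],[0.042,0,-0.0334,0,0,0,1],[0.0665,0,-0.0451,0,0,0,1],[0.092,0,-0.053,0,0,0,1],[0.105,0,-0.0553,0,0,0,1]]'
python3 - <<'E'
from h import *
f=cams.grab_frame('side');save(f,'s3.png')
go(455.5,-152,101,-.173)
E
```

```text
clock: 3.3
eef_pos: [503.3, -160.9, 214.9]
tcp_rot: [3.14, 0.0, -0.173]
contact_force: [6.4, -6.9, -12.6]
opening: 0.343
grasp_force: 40.3
clock: 3.8
eef_pos: [607.6, -179.3, 270.1]
tcp_rot: [3.14, 0.001, -0.173]
contact_force: [-5.1, -3.9, 4.3]
opening: 0.34
grasp_force: 41.6
t 3.85 pos [ 608.9 -179.5  270.3] yaw [ 3.14e+00 -1.00e-03 -1.73e-01] F [-1.5 -4.   7.9] op 0.34 gf 41.9
shift m [-0.156  -0.001   0.1692] turn [ 0.001 -0.001  0.   ]
```

View pics/s3.png

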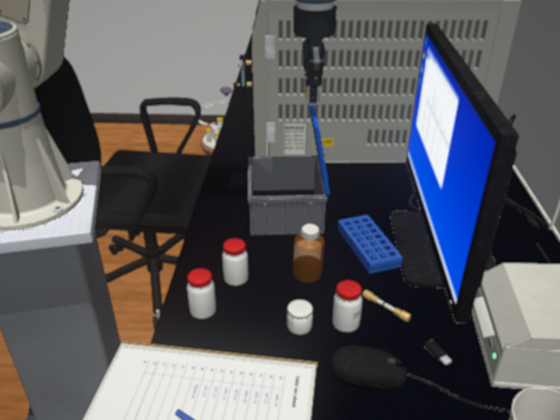

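The lid stands nearly upright (its edge at (318,150)) and the case is open and empty. I release, retreat upwards, and go to the jar.

```bash
python3 -m crank '[[0,0,0,0,0,0,0],[0,0,0,0,0,0,0],[0,0,0,0,0,0,0],[0,0,0,0,0,0,0]]'
python3 -m crank '[[0,0,-0.025,0,0,0,0],[0,0,-0.06,0,0,0,0],[0,0,-0.06,0,0,0,0]]'
python3 -m crank '[[-0.025,0.036,0,0,0,0,0],[-0.05,0.072,0,0,0,0,0],[-0.075,0.108,0.02,0,0,0,0],[-0.1,0.144,0.04,0,0,0,0],[-0.125,0.18,0.06,0,0,0,0]]'
python3 -m crank '[[-0.025,0.036,0.03,0,0,0,0],[-0.027,0.039,0.08,0,0,0,0],[-0.027,0.039,0.11,0,0,0,0],[-0.027,0.039,0.11,0,0,0,0]]'
python3 - <<'E'
from h import *
f=cams.grab_frame('wrist');save(f,'w4.png');g=cams.grab_frame('side');save(g,'s4.png')
for nm,f in(('W',f),('S',g)):
    h=cv2.cvtColor(f['image'],cv2.COLOR_RGB2HSV);m=cv2.inRange(h,(0,120,60),(6,255,255))|cv2.inRange(h,(174,120,60),(180,255,255))
    n,l,st,c=cv2.connectedComponentsWithStats(m)
    for i in range(1,n):
        if st[i][4]>60: print(nm,c[i].round(1),st[i],plane(f,*c[i],75).round(1))
go(422,-370,52,-.173)
E
```

```text
clock: 4.25
eef_pos: [606.5, -178.2, 269.2]
tcp_rot: [-3.141, 0.0, -0.173]
contact_force: [-0.2, 0.5, 0.9]
opening: 0.989
grasp_force: 0.0
clock: 4.55
eef_pos: [608.7, -178.9, 334.3]
tcp_rot: [3.141, -0.007, -0.173]
contact_force: [0.3, -1.3, 0.4]
opening: 0.996
grasp_force: 0.0
clock: 5.05
eef_pos: [451.3, -335.0, 268.7]
tcp_rot: [3.141, -0.001, -0.173]
contact_force: [0.6, -0.9, 0.3]
opening: 1.003
grasp_force: 0.0
clock: 5.45
eef_pos: [416.5, -366.1, 155.1]
tcp_rot: [-3.137, 0.007, -0.174]
contact_force: [0.3, -0.1, -0.5]
opening: 1.001
grasp_force: 0.0
W [286.1 219.7] [ 255  189   64   62 3014] [ 423.7 -369.2   75. ]
W [427.3 280.6] [412 270  30  26 258] [ 367.7 -451.8   75. ]
W [382.9 297.1] [380 282   6  32 116] [ 360.7 -422.5   75. ]
S [234.1 246. ] [223 238  23  17 312] [ 419.8 -370.8   75. ]
S [199.2 276.6] [187 267  26  20 405] [ 352.5 -440.7   75. ]
S [348.6 289.1] [336 279  26  21 434] [ 579.8 -520.1   75. ]
t 5.55 pos [ 419.5 -367.9  159.6] yaw [-3.141e+00  1.000e-03 -1.730e-01] F [ 0.8 -0.5  0.4] op 1.0 gf 0.0
shift m [0.0029 0.0017 0.1076] turn [-0.     0.001 -0.   ]
```

View pics/w4.png

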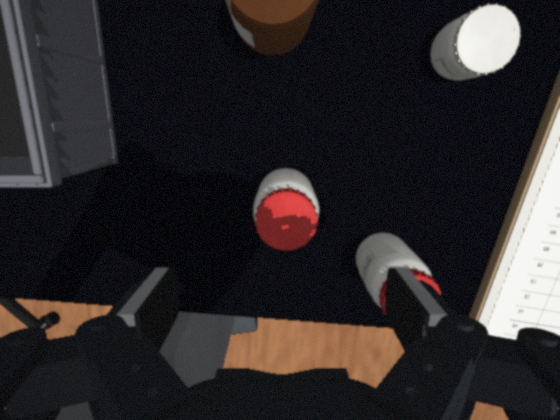

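View pics/s4.png

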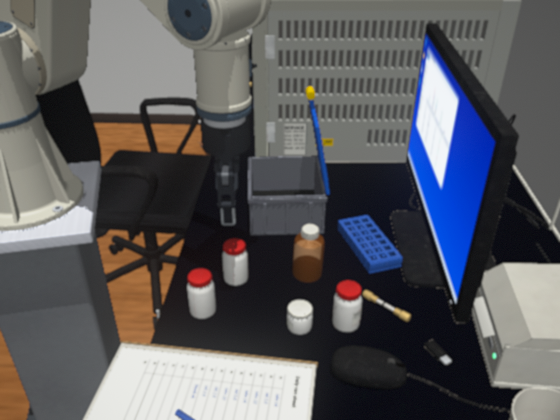

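The wrist view shows the jar cap at (286,220) centred between the fingers, with the neighbouring jar at (390,270) clear of the right finger's path. The side view shows the lid standing by itself (grip at (311,92)). I descend, grip and lift.

```bash
python3 -m crank '[[0.003,0.0015,0.04,0,0,0,0],[0.003,0.0015,0.08,0,0,0,0],[0.003,0.0015,0.108,0,0,0,0],[0.003,0.0015,0.108,0,0,0,0]]'
python3 -m crank '[[0,0,0,0,0,0,0.3],[0,0,0,0,0,0,1],[0,0,0,0,0,0,1],[0,0,0,0,0,0,1],[0,0,0,0,0,0,1]]' 35
python3 -m crank '[[0,0,0,0,0,0,1],[0,0,-0.03,0,0,0,1],[0,0,-0.07,0,0,0,1],[0,0,-0.11,0,0,0,1],[0,0,-0.14,0,0,0,1]]' 35
python3 - <<'E'
from h import *
c=np.array([455.5,-152])+105*np.array([np.cos(.173),-np.sin(.173)]);print('case centre',c)
P=c-10*np.array([np.cos(.173),-np.sin(.173)]);print(P)
go(P[0],P[1],190,-.173)
f=cams.grab_frame('wrist');save(f,'w5.png')
E
```

```text
clock: 5.95
eef_pos: [422.0, -369.1, 50.2]
tcp_rot: [-3.14, 0.002, -0.172]
contact_force: [1.0, -0.1, 0.4]
opening: 0.997
grasp_force: 0.0
clock: 6.45
eef_pos: [423.4, -370.9, 53.6]
tcp_rot: [3.14, -0.003, -0.173]
contact_force: [-0.8, 1.2, 11.6]
opening: 0.491
grasp_force: 34.3
clock: 6.95
eef_pos: [422.8, -370.5, 195.0]
tcp_rot: [3.14, -0.003, -0.173]
contact_force: [-0.0, -0.4, -0.8]
opening: 0.492
grasp_force: 36.4
case centre [ 558.93264248 -170.07452545]
[ 549.08191462 -168.35314207]
t 6.95 pos [ 422.8 -370.5  195. ] yaw [ 3.14e+00 -3.00e-03 -1.73e-01] F [-0.  -0.4 -0.8] op 0.49 gf 36.4
shift m [ 0.0896 -0.2209  0.0048] turn [ 0.002 -0.003 -0.   ]
```

View pics/w5.png

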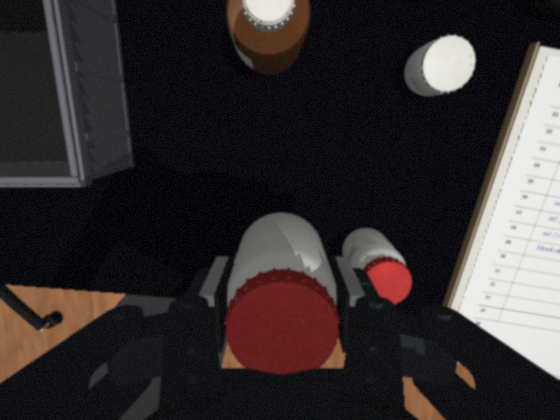

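The jar is held upright between the fingers (opening 42 mm). I carry it over the case, slightly towards the front to stay clear of the lid.

```bash
python3 -m crank '[[0.012,-0.04,0,0,0,0,1],[0.025,-0.08,0,0,0,0,1],[0.038,-0.12,0,0,0,0,1],[0.05,-0.16,0,0,0,0,1],[0.058,-0.19,0,0,0,0,1]]'
python3 -m crank '[[0.006,-0.015,0,0,0,0,1],[0.012,-0.031,0,0,0,0,1],[0.012,-0.031,0,0,0,0,1],[0.012,-0.031,0,0,0,0,1]]'
python3 - <<'E'
from h import *
go(529.4,-164.9,61,-.173)
f=cams.grab_frame('wrist');save(f,'w6.png')
E
```

```text
clock: 7.5
eef_pos: [513.1, -190.9, 192.3]
tcp_rot: [3.142, -0.002, -0.173]
contact_force: [-0.1, -1.0, -1.5]
opening: 0.488
grasp_force: 36.4
clock: 7.9
eef_pos: [529.1, -164.8, 191.6]
tcp_rot: [3.141, -0.0, -0.173]
contact_force: [0.8, -0.2, -1.1]
opening: 0.495
grasp_force: 36.4
t 7.9 pos [ 529.1 -164.8  191.6] yaw [ 3.141 -0.    -0.173] F [ 0.8 -0.2 -1.1] op 0.49 gf 36.4
shift m [ 0.0002 -0.      0.1306] turn [ 0. -0.  0.]
```

View pics/w6.png

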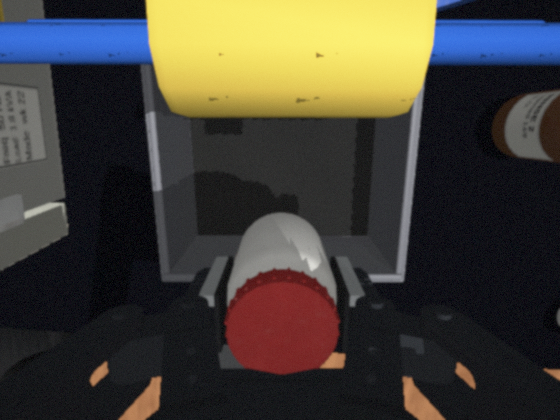

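The wrist view shows the jar (282,320) centred across the case (front rim 165–403). The open lid's bar is near the camera at the top, so I shift 8 mm towards the front and lower.

```bash
python3 -m crank '[[-0.008,0,0,0,0,0,1],[-0.008,0,0.03,0,0,0,1],[-0.008,0,0.06,0,0,0,1],[-0.008,0,0.09,0,0,0,1],[-0.008,0,0.11,0,0,0,1]]'
python3 -m crank '[[0,0,0.008,0,0,0,1],[0,0,0.014,0,0,0,1],[0,0,0.018,0,0,0,1],[0,0,0.02,0,0,0,1],[0,0,0.02,0,0,0,1]]'
```

```text
clock: 8.45
eef_pos: [519.5, -163.5, 79.6]
tcp_rot: [-3.141, 0.002, -0.174]
contact_force: [-0.3, -0.3, -0.4]
opening: 0.493
grasp_force: 36.4
clock: 8.95
eef_pos: [521.6, -163.2, 61.8]
tcp_rot: [3.141, -0.001, -0.173]
contact_force: [0.1, 0.2, -0.6]
opening: 0.49
grasp_force: 36.4
```

```bash
python3 -m crank '[[0,0,0.001,0,0,0,1],[0,0,0.002,0,0,0,1],[0,0,0.003,0,0,0,1],[0,0,0.003,0,0,0,1]]'
python3 -m crank '[[0,0,0.001,0,0,0,1],[0,0,0.001,0,0,0,1],[0,0,0.001,0,0,0,1]]'
```

```text
clock: 9.35
eef_pos: [521.5, -163.0, 58.7]
tcp_rot: [3.142, -0.0, -0.173]
contact_force: [-1.3, -0.0, 4.6]
opening: 0.492
grasp_force: 36.8
clock: 9.65
eef_pos: [521.7, -163.0, 58.6]
tcp_rot: [3.142, -0.001, -0.173]
contact_force: [-4.5, 2.3, 16.7]
opening: 0.491
grasp_force: 37.9
```

The jar is on the floor (the force rises). I release, rise clear, then check.

```bash
python3 -m crank '[[0,0,0,0,0,0,0.3],[0,0,0,0,0,0,0.15],[0,0,0,0,0,0,0.15],[0,0,0,0,0,0,0.15],[0,0,0,0,0,0,0.15]]'
python3 -m crank '[[0,0,-0.02,0,0,0,0.15],[0,0,-0.05,0,0,0,0.15],[0,0,-0.09,0,0,0,0.15],[-0.03,0,-0.14,0,0,0,0.15],[-0.06,0,-0.18,0,0,0,0.15]]'
python3 -m crank '[[0,0,-0.04,0,0,0,0],[0,0,-0.08,0,0,0,0],[0,0,-0.08,0,0,0,0]]'
python3 - <<'E'
from h import *
f=cams.grab_frame('wrist');g=cams.grab_frame('side')
cv2.imwrite('pics/ws7.png',np.hstack([cv2.resize(f['image'],(400,300)),cv2.resize(g['image'][60:270,140:420],(400,300))])[...,::-1])
# lid angle from yellow bar in side view: intersect with plane through bar perpendicular to hinge
h=cv2.cvtColor(g['image'],cv2.COLOR_RGB2HSV);m=cv2.inRange(h,(22,150,100),(34,255,255));n,l,st,c=cv2.connectedComponentsWithStats(m)
ex=np.array([np.cos(.173),-np.sin(.173),0]);ey=np.array([np.sin(.173),np.cos(.173),0]);p0=np.array([455.5,-152,0]);H=p0+180*ex+[0,0,90]
for i in range(1,n):
    if st[i][4]>40 and c[i][0]<330:
        o,d=ray(g,*c[i]);P=o+d*(((p0-o)@ey)/(d@ey));v=P-H;print(c[i],P.round(1),'r',np.hypot(v@ex,v[2]),'phi',np.arctan2(v[2],-(v@ex)))
go(606,-178,262,-.173)
E
```

```text
clock: 10.15
eef_pos: [521.2, -163.0, 57.1]
tcp_rot: [-3.142, 0.0, -0.173]
contact_force: [-0.2, -0.4, 0.6]
opening: 0.853
grasp_force: 0.0
clock: 10.65
eef_pos: [466.9, -153.5, 232.1]
tcp_rot: [3.142, -0.0, -0.173]
contact_force: [0.2, -1.6, 0.3]
opening: 0.853
grasp_force: 0.0
clock: 10.95
eef_pos: [469.3, -154.3, 316.2]
tcp_rot: [3.14, -0.009, -0.173]
contact_force: [-0.1, -0.3, 0.3]
opening: 0.997
grasp_force: 0.0
[309.82291667  92.1875    ] [ 601.9 -177.6  268.5] r 181.24722193550994 phi 1.3965052095938446
[327.5        141.91176471] [ 640.1 -184.3  163.5] r 73.88434221743717 phi 1.6706837142307063
t 11.05 pos [ 467.3 -153.6  311.4] yaw [ 3.141e+00 -2.000e-03 -1.730e-01] F [-0.4  0.4 -0.2] op 1.0 gf 0.0
shift m [1.407e-01 1.000e-04 4.970e-02] turn [ 0.    -0.002 -0.   ]
```

View pics/ws7.png

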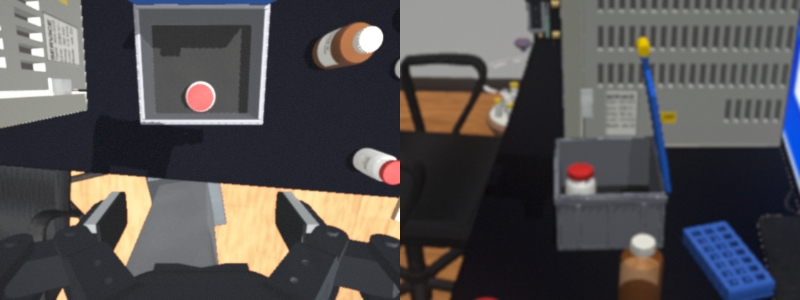

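The jar stands upright in the case near the front (wrist view (200,97)). The lid is open at about 1.4 rad with its bar near (604,-178,268). I pinch the bar again.

```bash
python3 -m crank '[[0.03,0,-0.015,0,0,0,0],[0.07,0,-0.015,0,0,0,0],[0.11,0,-0.015,0,0,0,0],[0.139,0,-0.015,0,0,0,0],[0.139,0,-0.015,0,0,0,0]]'
python3 -m crank '[[0,0,0.03,0,0,0,0],[0,0,0.058,0,0,0,0],[0,0,0.058,0,0,0,0],[0,0,0.058,0,0,0,0]]'
python3 -m crank '[[0,0,0,0,0,0,0.5],[0,0,0,0,0,0,1],[0,0,0,0,0,0,1],[0,0,0,0,0,0,1],[0,0,0,0,0,0,1]]' 40
python3 -m crank '[[0,0,0,0,0,0,1],[0,0,0,0,0,0,1],[0,0,0,0,0,0,1]]' 40
```

```text
clock: 11.55
eef_pos: [606.1, -177.7, 322.5]
tcp_rot: [-3.141, 0.003, -0.173]
contact_force: [0.3, -0.4, 0.7]
opening: 1.0
grasp_force: 0.0
clock: 11.95
eef_pos: [603.0, -177.2, 266.8]
tcp_rot: [-3.141, 0.003, -0.173]
contact_force: [-0.2, -1.0, 0.5]
opening: 1.001
grasp_force: 0.0
clock: 12.45
eef_pos: [604.1, -178.7, 268.8]
tcp_rot: [3.139, -0.002, -0.173]
contact_force: [-2.8, -4.5, 3.9]
opening: 0.343
grasp_force: 40.5
clock: 12.75
eef_pos: [604.1, -178.7, 268.8]
tcp_rot: [3.14, -0.002, -0.173]
contact_force: [-1.8, -4.2, 4.9]
opening: 0.343
grasp_force: 40.5
```

```bash
python3 -m crank '[[-0.0193,0,0.0042,0,0,0,1],[-0.0447,0,0.0134,0,0,0,1],[-0.0685,0,0.0262,0,0,0,1],[-0.09,0,0.0424,0,0,0,1],[-0.1089,0,0.0617,0,0,0,1]]'
python3 -m crank '[[-0.0129,0,0.0173,0,0,0,1],[-0.0236,0,0.0361,0,0,0,1],[-0.0308,0,0.0525,0,0,0,1],[-0.0353,0,0.0662,0,0,0,1],[-0.038,0,0.0767,0,0,0,1]]'
python3 -m crank '[[-0.002,0,0.0106,0,0,0,1],[-0.0034,0,0.0213,0,0,0,1],[-0.0041,0,0.0303,0,0,0,1],[-0.0043,0,0.035,0,0,0,1],[-0.0043,0,0.035,0,0,0,1]]'
```

```text
clock: 13.25
eef_pos: [496.8, -159.8, 207.2]
tcp_rot: [3.139, -0.004, -0.173]
contact_force: [3.5, -6.6, -0.4]
opening: 0.343
grasp_force: 42.7
clock: 13.75
eef_pos: [458.5, -153.0, 129.1]
tcp_rot: [3.14, 0.0, -0.173]
contact_force: [-5.2, -6.8, 4.4]
opening: 0.339
grasp_force: 45.3
clock: 14.25
eef_pos: [454.4, -152.3, 93.9]
tcp_rot: [3.14, 0.001, -0.173]
contact_force: [-4.9, -8.8, -0.3]
opening: 0.34
grasp_force: 45.6
```

```bash
python3 -m crank '[[0,0,0.001,0,0,0,1],[0,0,0.002,0,0,0,1],[0,0,0.003,0,0,0,1],[0,0,0.003,0,0,0,1]]'; python3 -m crank '[[0,0,0.001,0,0,0,1],[0,0,0.001,0,0,0,1],[0,0,0.001,0,0,0,1]]'
```

```text
clock: 14.65
eef_pos: [454.4, -152.3, 91.4]
tcp_rot: [3.14, 0.001, -0.173]
contact_force: [-5.4, -7.9, 0.4]
opening: 0.339
grasp_force: 45.8
clock: 14.95
eef_pos: [454.4, -152.3, 90.7]
tcp_rot: [3.14, 0.001, -0.173]
contact_force: [-6.5, -7.1, 4.8]
opening: 0.346
grasp_force: 46.3
```

```bash
python3 -m crank '[[0,0,0.001,0,0,0,1],[0,0,0.001,0,0,0,1],[0,0,0.001,0,0,0,1]]'; python3 -m crank '[[0,0,0.001,0,0,0,1],[0,0,0.001,0,0,0,1],[0,0,0.001,0,0,0,1]]'
```

```text
clock: 15.25
eef_pos: [454.4, -152.3, 90.5]
tcp_rot: [3.14, 0.001, -0.173]
contact_force: [-11.2, -5.7, 17.9]
opening: 0.341
grasp_force: 47.8
clock: 15.55
eef_pos: [454.5, -152.3, 90.1]
tcp_rot: [3.14, 0.0, -0.172]
contact_force: [-12.8, -5.0, 28.7]
opening: 0.339
grasp_force: 49.1
```

The lid is firmly seated (z stalls, the force rises to 29 N). I release and rise straight up.

```bash
python3 -m crank '[[0,0,0,0,0,0,0],[0,0,0,0,0,0,0],[0,0,0,0,0,0,0],[0,0,0,0,0,0,0],[0,0,0,0,0,0,0]]'
python3 -m crank '[[0,0,-0.03,0,0,0,0],[0,0,-0.07,0,0,0,0],[0,0,-0.11,0,0,0,0],[-0.03,0,-0.15,0,0,0,0],[-0.03,0,-0.15,0,0,0,0]]'
python3 - <<'E'
from h import *
f=cams.grab_frame('wrist');g=cams.grab_frame('side')
cv2.imwrite('pics/ws8.png',np.hstack([cv2.resize(f['image'],(400,300)),cv2.resize(g['image'][90:240,150:350],(400,300))])[...,::-1])
E
```

```text
clock: 16.05
eef_pos: [455.0, -151.3, 88.0]
tcp_rot: [-3.142, 0.0, -0.173]
contact_force: [0.1, -0.3, -0.7]
opening: 1.001
grasp_force: 0.0
clock: 16.55
eef_pos: [425.4, -146.4, 242.7]
tcp_rot: [3.141, -0.006, -0.173]
contact_force: [0.4, 0.1, -0.3]
opening: 1.0
grasp_force: 0.0
```

View pics/ws8.png

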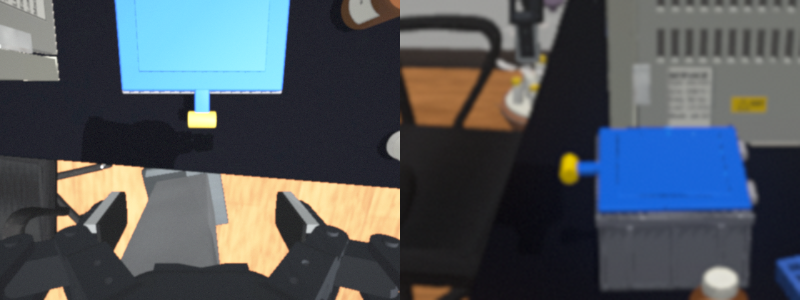

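The lid lies flush on the rim (edge at (675,210), no gap) and the gripper is clear.

```bash
python3 -c "
from rig import sign_off
print(sign_off())"
```

```text
the job is handed in; nothing more can be done
None
```

The job is handed in at about 17 s on the clock: the red-capped jar stood upright in the case before closing, the lid is pressed flush on the rim and the arm is clear, but no verdict came back.

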